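# Quarantine the rejected sensor, hold the passed one down in the spring cradle

## Task

Two flask-shaped sensor housings stand on the bench: first set the one with the square collar tag (rejected) upright in the square metal nest, without dropping it, and let go of it. Then set the one with the round collar tag (passed) upright and centred in the sprung ring of the test cradle, press it down against the springs until the ring is at or nearly at the bottom of its travel, and finish with the gripper still on it, holding it pressed down. Leave everything else on the bench where it is.

Things in the scene. Friction and masses are not known exactly. Their poses are not given: they have to be found in the camera images.
- pass_unit: Flask-shaped housing, 110 mm tall, 0.25 kg, loose, upright. Origin: centre of underside, z up. White bulb: foot 34 mm across, cone widening to 58 mm at 21 mm up, shoulder at 53. Aluminium neck, round, 28 mm across, 57 to 110 mm up: grip there, any yaw. Collar tag at 52 to 57 mm up: flat black ROUND disc, 68 mm across. The two units may swap places.
- reject_unit: Flask-shaped housing, 110 mm tall, 0.25 kg, loose, upright. Origin: centre of underside, z up. White bulb: foot 34 mm across, cone widening to 58 mm at 21 mm up, shoulder at 53. Aluminium neck, round, 28 mm across, 57 to 110 mm up: grip there, any yaw. Collar tag at 52 to 57 mm up: flat black SQUARE plate, 68 by 68 mm, sides along x and y.
- reject_nest: Square open-topped aluminium nest fixed to the bench, outside 84 by 84 mm and 30 mm high, walls and floor 5 mm thick, inside 74 by 74 mm. Origin: centre of its underside; the inner floor is 5 mm above it. It has no ring or posts. It and the cradle may be in either of two places.
- cradle: Spring test cradle fixed to the bench: grey base plate 110 by 110 mm, 15 mm thick, with four steel posts of 9 mm diameter at 40 mm along x and y from the middle, tops 70 mm above the bench, and between them the sprung steel ring with four lugs. Origin: centre of the base's underside, on the bench.
- ring_centre (a point): On the axis of the sprung ring, at the level of the ring's lower edge: 50 mm above the bench when the springs are relaxed, going down with the ring. The ring is a conical seat 15 mm high, bore 46 mm at the lower edge and 63 mm at the upper edge, matching the cone of the housings: a seated housing has its underside about 9.5 mm below this point.
- ring (a joint): How far the ring is pressed down, in m: 0 = springs relaxed (as at the start), 0.020 = on its bottom stop. Pushing it down takes about 4 N to start and about 14 N at the stop (0.5 N per mm), the weight of the housing included; the housing's weight alone does not move it.
- screwdriver: Bystander, leave alone: screwdriver 170 mm long lying between the two units' places.
- relay: Bystander, leave alone: small black relay block, 28 by 22 by 20 mm.
- tweezers: Bystander, leave alone: dark steel tweezers, 120 mm long, lying flat.
- screw_tin: Bystander, leave alone: small empty round steel dish, 68 mm across and 28 mm high.
- test_probe: Bystander, leave alone: red test probe, 140 mm long, lying flat.
Things that resemble listed ones, but are neither listed nor needed, are in the scene too. Leave any yellow look-alike of the reject_unit alone.

How it is judged:
By the outcome, as a careful person would: the job done as asked, in the order asked, and still so for the second after the job is handed in, while the arm keeps its last pose, push and grip.
It also fails if it takes over 70 s, if anything falls off the work surface, if the arm or the gripper's body presses on something with over 40 N, if the wrist force passes 120 N, or if a joint passes its speed limit or range.

## Robot

A 7-joint arm with a two-finger parallel gripper is mounted at the origin on the work surface. World frame = base frame: x ahead of the robot, y to its left, z up, the work surface at z = 0. Lengths are in m, angles in rad, forces in N, time in s.
With the tool pointing down it reaches from about 0.425 to 0.875 m from the base axis. Payload 8.4 kg.
Tool frame: the origin (TCP) lies midway between the tips of the shut fingers; the grasp point (between the pads) lies 19 mm behind it (env.grip_point_offset is the z of the grasp point in the tool frame, in m); z points along the fingers, y is the direction in which the jaws open and shut (so a half turn about z gives the same grasp; the last joint's range is limited). The gripper opens to 87 mm and grips with 3 to 60 N. Pads are 19 mm wide; open, the fingers measure 117 mm over their backs; the gripper's body (75 mm by 190 mm) begins 51 mm behind the grasp point.
Start: joints at [1.014, 0.333, 0.04, 1.465, -0.013, 1.343, -0.059], TCP at [0.287, -0.583, 0.223] pointing down, gripper open.
Joint ranges: [-2.58, 2.58], [-0.38, 2.09], [-1.3, 1.39], [0.25, 2.4], [-1.5, 4.64], [0.08, 2.09], [-2.65, 2.65]. Speed limits (rad/s): [2.22, 2.22, 2.79, 2.79, 3.14, 3.14, 3.14].

## Interface

Orientations are given as a unit quaternion [x, y, z, w].
In Python, from rig import env gives the robot as it stands. Calls block until the motion is done:
- env.move_to(position, orientation): joint-space move of the TCP to a pose.
- env.move_straight(position, attitude=None, vel=0.15): straight line of the TCP; attitude=None keeps the orientation; vel is the mean speed in m/s.
- env.movej(angles): joint-space move.
- env.move_gripper(opening, grasp_force=None): opening from 0.0 (shut) to 1.0 (fully open); grasp_force is the grip in N (None keeps the last); returns when the fingers have stopped.
- env.wait(seconds).
- env.solve_ik(position, orientation): joint angles nearest the present ones, or None.
- env.capture(name): name is "scene" or "top" or "wrist"; returns the picture (420x560x3 uint8, blue, green, red); there is no depth.
- env.camera_info(name): a dict with "mtx" (3x3 intrinsics, pixels), "D" ([k1, k2, p1, p2, k3] as OpenCV has them; the pictures are not rectified), "extrinsics" (4x4, takes a point from camera to world coordinates). Camera axes: x right, y up, looking along -z (the intrinsics and any distortion apply to the point x, -y, -z); pixel columns grow to the right and rows downward; lengths in m; the calibration is good to about 2 mm. A picture is of the moment at which its call begins: read the wrist's pose just before it. camera_info takes no time and is no camera call; for the wrist camera it gives the pose at the moment of the call.
A pose or a line that the arm cannot do raises env.Unreachable and nothing moves.
- env.job_done(): hands the job in, once; it reports no verdict.
Readings, each from a call of its own:
- env.current_time(): time.
- env.current_qpos(): joint angles.
- env.current_qvel(): joint speeds.
- env.current_tau(): joint torques, N m.
- env.current_position(): TCP position.
- env.current_tool_rot(): TCP orientation.
- env.current_force(): force on the tool from outside, world axes, zero at the start.
- env.current_wrist_torque(): the same for the moment, N m.
- env.current_gripper_width(): opening from 0.0 (shut) to 1.0 (fully open).
Only numpy, scipy, OpenCV 4.12 (cv2) and the standard library are available. Lean on these libraries where they do the work, as an engineer would, in place of code of your own. Each camera call takes 0.05 s, during which the arm holds its last target. There are 200 camera calls.

## Working session

There is one attempt and no reset: what is moved stays moved. The work goes in short steps, each a Python script; the robot and the scene stay as the last script left them, time stands still between calls to the robot, and variables do not carry over. Pictures are saved under pics/ and viewed, about 8 in all and at most 12, crops included, and the job is handed in when it is done.

```bash
ls; mkdir -p pics; python3 - <<'E'
from rig import env
import cv2,numpy as np
for n in("scene","top"):
    im=env.capture(n);cv2.imwrite(f"pics/{n}0.png",im);c=env.camera_info(n)
    print(n,np.round(c["mtx"],1).tolist(),np.round(c["D"],3),np.round(c["extrinsics"],3).tolist())
print(env.current_time(),env.current_tool_rot(),env.grip_point_offset)
E
```

```text
pics
scene [[518.1, 0.0, 273.9], [0.0, 518.1, 209.5], [0.0, 0.0, 1.0]] [-0.158  0.     0.     0.     0.   ] [[0.335, -0.565, 0.753, 1.383], [0.942, 0.211, -0.261, -0.304], [-0.012, 0.797, 0.604, 0.73], [0.0, 0.0, 0.0, 1.0]]
top [[535.9, 0.0, 276.1], [0.0, 535.9, 214.0], [0.0, 0.0, 1.0]] [-0.061  0.     0.     0.     0.   ] [[-0.016, 0.982, -0.19, 0.317], [-1.0, -0.019, -0.013, -0.021], [-0.017, 0.19, 0.982, 1.441], [0.0, 0.0, 0.0, 1.0]]
0.1 [ 9.73921756e-01  2.26882945e-01 -2.13040010e-04 -7.05424360e-04] -0.0187
```

View pics/top0.png

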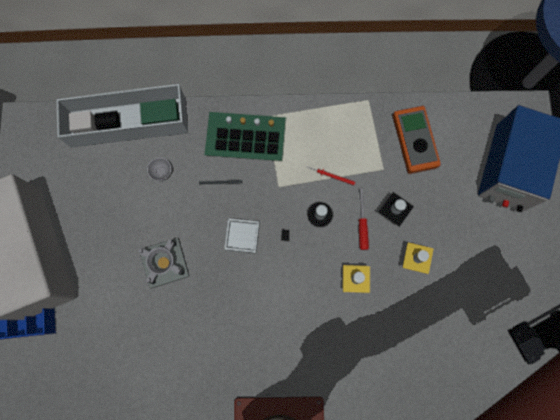

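View pics/scene0.png

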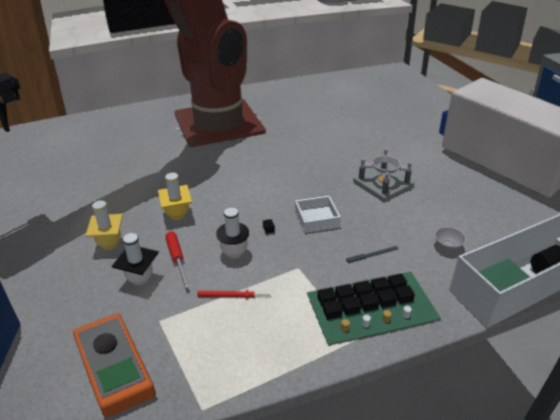

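Top view: the round tag is at (320,214), the square tag at (397,208), the nest at (242,235) and the cradle at (163,262). The yellow look-alikes are at (358,278) and (417,258). The scene view agrees. Next I cast rays from the top camera, then take closer wrist views.

```bash
cat > h.py <<'E'
from rig import env
import cv2,numpy as np
from scipy.spatial.transform import Rotation as R
def ray(c,uv,z):
    p=cv2.undistortPoints(np.array([[uv]],float),c["mtx"],np.array(c["D"],float))[0,0]
    E=np.array(c["extrinsics"]);d=E[:3,:3]@[p[0],-p[1],-1];o=E[:3,3]
    return o+d*(z-o[2])/d[2]
def proj(c,P):
    E=np.array(c["extrinsics"]);q=E[:3,:3].T@(np.array(P,float)-E[:3,3])
    return cv2.projectPoints(np.array([[q[0],-q[1],-q[2]]]),np.zeros(3),np.zeros(3),c["mtx"],np.array(c["D"],float))[0][0,0]
def down(yaw): # jaw axis (tool y) at angle yaw+90 (mod 180)
    return (R.from_euler('z',yaw)*R.from_quat([1,0,0,0])).as_quat()
def snap(tag):
    c=env.camera_info("wrist");im=env.capture("wrist");cv2.imwrite(f"pics/{tag}.png",im);np.savez(f"pics/{tag}.npz",mtx=c["mtx"],D=c["D"],extrinsics=c["extrinsics"]);return c,im
E
python3 - <<'E'
from h import *
c=env.camera_info("top")
for n,uv,z in(("pass",(321,211),.11),("rej",(400,206),.11),("nest",(242,235),.03),("cradle",(163,262),.06),("y1",(358,277),.11),("y2",(422,256),.11)):print(n,ray(c,uv,z).round(3))
w=env.camera_info("wrist")["extrinsics"];T=R.from_quat(env.current_tool_rot()).as_matrix()
print("cam in tool",(T.T@(np.array(w)[:3,3]-env.current_position())).round(3),(T.T@np.array(w)[:3,:3]).round(2).tolist(),R.from_matrix(T).as_euler('zyx'))
for y in (0,.5,1,1.57,-.5,-1,-1.57):
    print(y,[None if q is None else np.round(q,2).tolist()[-1] for q in (env.solve_ik([*ray(c,uv,.1)[:2],.2],down(y)) for uv in((321,211),(400,206),(242,235),(163,262)))])
E
```

```text
pass [ 0.58  -0.116  0.11 ]
rej [ 0.589 -0.317  0.11 ]
nest [0.535 0.091 0.03 ]
cradle [0.463 0.294 0.06 ]
y1 [ 0.412 -0.202  0.11 ]
y2 [ 0.461 -0.364  0.11 ]
cam in tool [ 0.081  0.001 -0.162] [[0.0, 0.95, 0.3], [1.0, -0.0, 0.0], [0.0, 0.3, -0.95]] [-4.57751588e-01 -7.35066180e-04 -3.14031527e+00]
0 [-1.51, -1.17, -1.9, -2.48]
0.5 [-1.01, -0.68, -1.4, -1.93]
1 [-0.53, -0.2, -0.9, -1.47]
1.57 [0.03, 0.35, -0.34, -0.92]
-0.5 [-2.0, -1.65, -2.4, -2.6]
-1 [-2.49, -2.13, -2.61, None]
-1.57 [-2.64, -2.26, None, 2.29]
```

```bash
python3 - <<'E'
from h import *
env.move_to([.589,-.317,.24],down(1.0)); c1,a=snap("rej1")
env.move_to([.58,-.116,.24],down(1.0)); c2,b=snap("pass1")
env.move_to([.463,.294,.30],down(1.0)); c3,d=snap("cr1")
env.move_to([.535,.091,.24],down(1.0)); c4,e=snap("nest1")
print(env.current_time())
for c,P in((c1,(.589,-.317,.11)),(c2,(.58,-.116,.11)),(c3,(.463,.294,.065)),(c4,(.535,.091,.03))):print(proj(c,P))
cv2.imwrite("pics/m1.png",cv2.resize(np.vstack([np.hstack([a,b]),np.hstack([d,e])]),(800,600)))
E
```

```text
5.0833
[288.67474625 190.6355868 ]
[287.86968158 192.21803832]
[287.61927994 167.20604862]
[290.08053412 174.26726142]
```

View pics/m1.png

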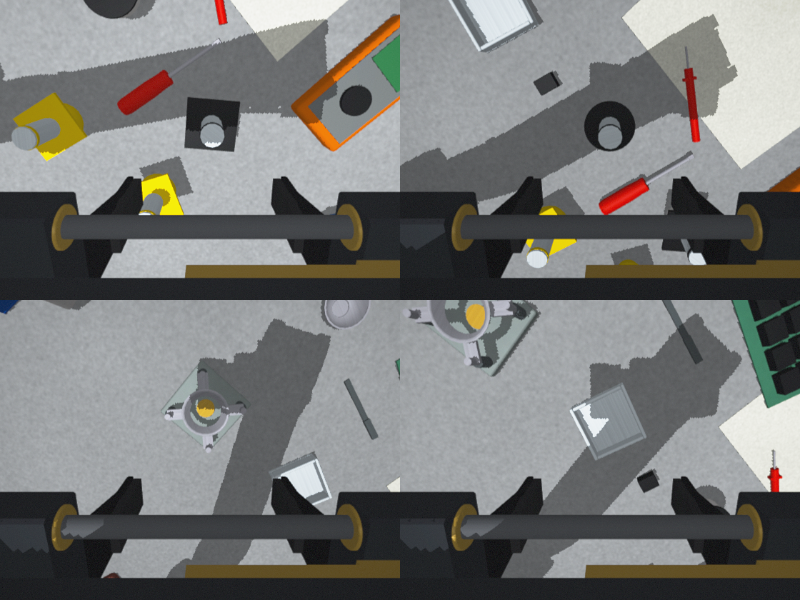

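The wrist tiles show the square-tag unit near (297,190) full-res, the round-tag unit near (293,178), the cradle ring near (286,153) and the nest near (290,170). I'll zoom in and fit them.

```bash
python3 - <<'E'
from h import *
t=[]
for n,(u,v) in(("rej1",(297,178)),("pass1",(294,178)),("cr1",(286,154)),("nest1",(292,170))):
    im=cv2.imread(f"pics/{n}.png");c=np.load(f"pics/{n}.npz");x0,y0=u-66,v-50
    k=im[y0:y0+100,x0:x0+132]; g=cv2.resize(k,None,fx=3,fy=3,interpolation=cv2.INTER_CUBIC)
    if n in("rej1","pass1"):
        m=(k.max(2)<55).astype(np.uint8);N,l,s,_=cv2.connectedComponentsWithStats(m);i=1+np.argmax(s[1:,4])
        pts=np.argwhere(l==i)[:,::-1].astype(np.int32);h=cv2.convexHull(pts)
        (cx,cy),sz,an=cv2.minAreaRect(h) if n=="rej1" else cv2.fitEllipse(h)
        print(n,"tag",cx+x0,cy+y0,sz,ray(c,(cx+x0,cy+y0),.057).round(4))
        cv2.polylines(g,[h*3+1],True,(0,255,0),1)
    H=cv2.HoughCircles(cv2.cvtColor(g,6),cv2.HOUGH_GRADIENT,1.5,200,param1=120,param2=15,minRadius=36 if 'cr1'!=n else 40,maxRadius=60 if 'cr1'!=n else 110)
    if H is not None and n!="nest1":
        a,b,r=H[0,0];cv2.circle(g,(int(a),int(b)),int(r),(0,0,255),1);uv=(a/3+x0,b/3+y0);print(n,"circle",uv,r/3,ray(c,uv,.11 if n!="cr1" else .065).round(4), "expected r",c["mtx"][0,0]*(.014 if n!="cr1" else .0315)/(c["extrinsics"][2,3]-(.11 if n!="cr1" else .065)))
    print(n,"origin",x0,y0);t.append(g)
cv2.imwrite("pics/m2.png",np.vstack([np.hstack(t[:2]),np.hstack(t[2:])]))
E
```

```text
rej1 tag 296.9690475463867 162.60600662231445 (73.07209014892578, 47.47303009033203) [ 0.6023 -0.3103  0.057 ]
rej1 circle (np.float32(296.25), np.float32(175.75)) 14.8 [ 0.6008 -0.31    0.11  ] expected r 17.93774802823841
rej1 origin 231 128
pass1 tag 292.8974838256836 176.03028869628906 (69.37730407714844, 70.76698303222656) [ 0.5845 -0.1173  0.057 ]
pass1 circle (np.float32(294.25), np.float32(192.25)) 16.949999 [ 0.5843 -0.1188  0.11  ] expected r 17.919556825073855
pass1 origin 228 128
cr1 circle (np.float32(288.75), np.float32(158.25)) 30.783335 [0.4693 0.3015 0.065 ] expected r 29.688686028333425
cr1 origin 220 104
nest1 origin 226 120
```

View pics/m2.png

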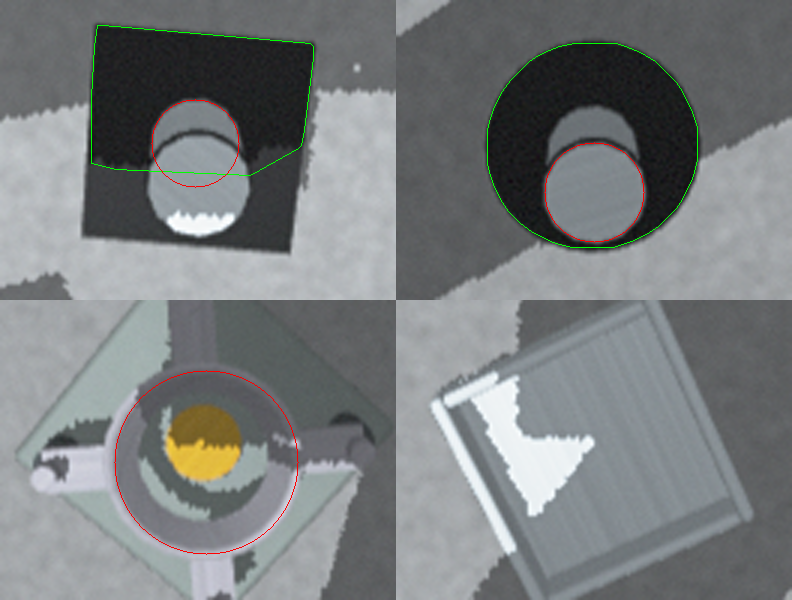

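```bash
python3 - <<'E'
from h import *
L=lambda n:np.load(f"pics/{n}.npz")
r=ray(L("rej1"),(297.3,189.7),.11);rt=ray(L("rej1"),(296.3,175),.057)
cr=ray(L("cr1"),(287.5,157.2),.065);ne=ray(L("nest1"),(291.5,173),.03)
nl=ray(L("nest1"),(226+37/3,120+34),.03);nr=ray(L("nest1"),(226+356/3,120+217/3),.03)
print(r.round(4),rt.round(4),"cr",cr.round(4),[ray(L("cr1"),(287.7,151.3),z).round(4) for z in(.015,.03)],"nest",ne.round(4),(nl+nr)/2,np.linalg.norm(nl-nr))
p=(r+rt)[:2]/2; q=down(1.0)
env.move_to([*p,.17],q);env.move_straight([*p,.066],vel=.12)
print(env.current_position(),env.current_force())
env.move_gripper(.1,40);print("w",env.current_gripper_width()*87,env.current_force())
env.move_straight([*p,.20],vel=.1);print(env.current_force(),env.current_gripper_width()*87,env.current_time())
snap("held1")
E
```

```text
[ 0.5953 -0.3201  0.11  ] [ 0.5954 -0.32    0.057 ] cr [0.4688 0.3032 0.065 ] [array([0.4678, 0.3018, 0.015 ]), array([0.4692, 0.3038, 0.03  ])] nest [0.5369 0.0913 0.03  ] [0.53736086 0.09048673 0.03      ] 0.1152037804513319
[ 0.59597297 -0.32026373  0.06697572] [-0.22473622  0.24614668 -0.11863815]
w 27.444981644112765 [-0.01326856  0.67281691 -1.08150927]
[ 0.2908245   0.36339886 -2.50989929] 27.2123742882089 10.15
```

View pics/held1.png

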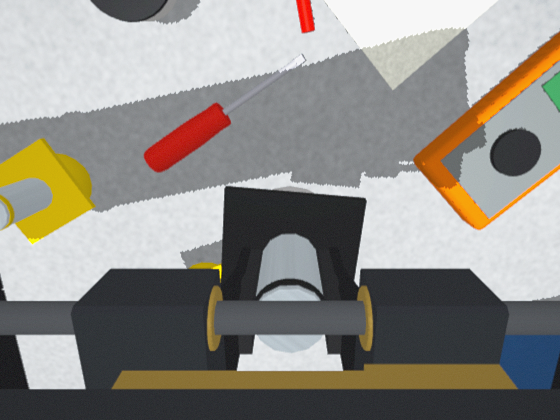

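The unit is held upright, with the tag level and the jaws 27 mm apart. Now I place it in the nest.

```bash
python3 - <<'E'
from h import *
p=[.5371,.0909];q=down(1.0)
env.move_to([*p,.20],q);env.move_straight([*p,.085],vel=.12);env.wait(.2)
f0=env.current_force()[2];print(f0,env.current_position())
z=.085
while z>.066:
    z-=.0015;env.move_straight([*p,z],vel=.03);f=env.current_force()[2]
    if f-f0>1.5:break
print("contact",z,f,env.current_position())
env.wait(.2);env.move_gripper(.75);env.wait(.2);env.move_straight([*p,.20],vel=.12)
env.move_to([.52,.04,.26],q);c,im=snap("nest2");print(proj(c,[*p,.115]),env.current_time())
E
```

```text
-3.2270685856609655 [0.53753407 0.09095935 0.08564871]
contact 0.082 -1.311991478967288 [0.53699881 0.09086184 0.08184028]
[271.90377504 126.0309427 ] 16.45
```

View pics/nest2.png

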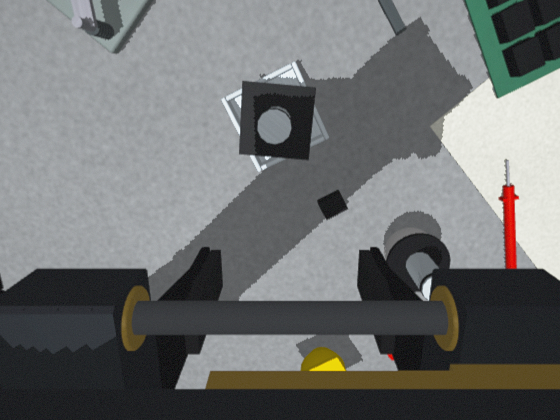

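```bash
python3 - <<'E'
from h import *
c=np.load("pics/nest2.npz")
print(ray(c,(275,126.3),.115).round(4),ray(c,(277.6,120),.062).round(4),ray(c,(277,118),.03).round(4))
im=env.capture("scene");c=env.camera_info("scene");print(proj(c,[.537,.091,.115]),proj(c,[.537,.091,.062]))
cv2.imwrite("pics/s2.png",cv2.resize(im[140:300,200:420],None,fx=3.5,fy=3.5,interpolation=2))
E
```

```text
[0.5391 0.0894 0.115 ] [0.54   0.0899 0.062 ] [0.5384 0.0904 0.03  ]
[318.60748629 176.24071463] [317.66600085 196.27582796]
```

View pics/s2.png

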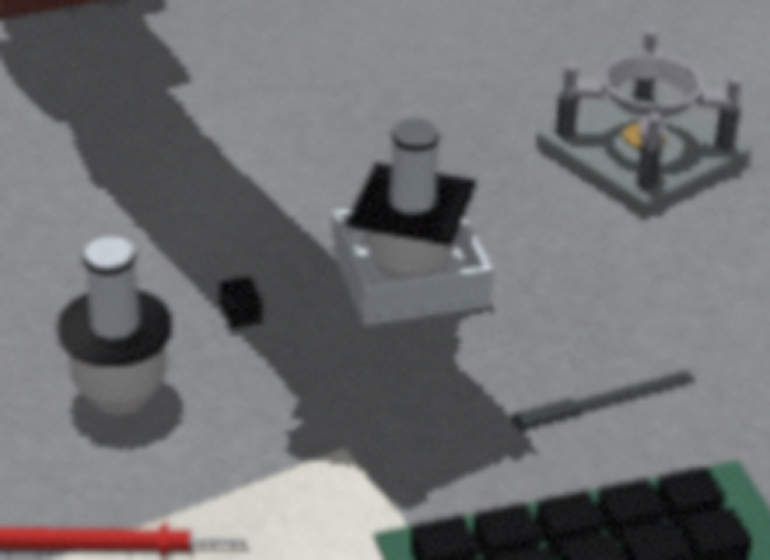

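The reject unit stands upright and centred in the nest. The top of its neck is at about (318.6,177.7) in the scene image, against a prediction of (318.6,176.2). Next is the pass unit.

```bash
python3 - <<'E'
from h import *
q=down(1.0);p=[.5844,-.1178]
env.move_to([*p,.17],q);env.move_straight([*p,.063],vel=.12);env.wait(.1);zg=env.current_position()[2]
env.move_gripper(.1,55);print("w",env.current_gripper_width()*87,"zg",zg)
env.move_straight([*p,.20],vel=.12);env.wait(.1);print(env.current_force())
p=[.469,.3025]
env.move_to([*p,.20],q);env.move_straight([*p,.120],vel=.1);env.wait(.3)
f0=env.current_force();print("f0",f0,env.current_position(),env.current_time())
z=.120
while z>.100:
    z-=.002;env.move_straight([*p,z],vel=.03);env.wait(.1);f=env.current_force()-f0;print(round(z,4),f.round(2),env.current_position().round(4))
    if f[2]>2.5 or np.hypot(*f[:2])>4:break
print(env.current_wrist_torque(),env.current_gripper_width()*87,env.current_time())
im=env.capture("scene");cv2.imwrite("pics/s3.png",cv2.resize(im[110:270,300:520],None,fx=3.5,fy=3.5,interpolation=2))
E
```

```text
w 26.909106833728146 zg 0.06398147097464083
[ 0.53362269  0.03042373 -2.08662746]
f0 [-0.37274315 -0.1440186  -3.5355456 ] [0.46918847 0.30262034 0.12039784] 23.4083
0.118 [0.77 0.32 1.05] [0.4689 0.3025 0.1179]
0.116 [ 0.55 -0.13  1.38] [0.469  0.3025 0.116 ]
0.114 [0.1  1.43 0.45] [0.469  0.3025 0.114 ]
0.112 [ 0.64 -0.28  0.51] [0.469  0.3025 0.112 ]
0.11 [-0.2   0.63  0.77] [0.469  0.3025 0.11  ]
0.108 [-0.55 -0.29  1.09] [0.469  0.3025 0.108 ]
0.106 [ 0.2  -0.43  0.76] [0.469  0.3025 0.106 ]
0.104 [-2.34  1.65  4.36] [0.4689 0.303  0.1043]
[0.37960625 0.48380237 0.02319858] 27.01506172568408 26.2083
```

View pics/s3.png

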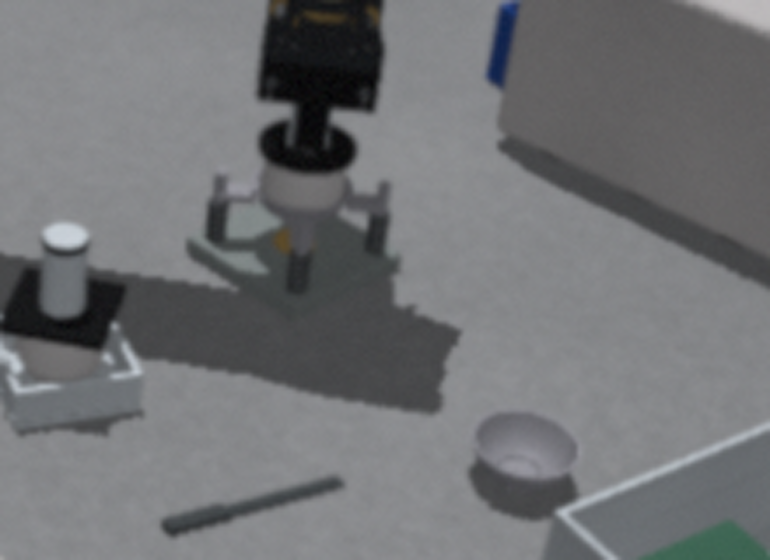

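It is seated at the expected height (0.1043, predicted 0.1045), with only a small lateral force. I'll relieve that by following it slightly, then press down in steps.

```bash
python3 - <<'E'
from h import *
f0=np.array([0,0,-2.8]);p=np.array([.469,.3025]);z=.104
def F(n=6):
    a=[]
    for _ in range(n):env.wait(.04);a.append(env.current_force())
    return np.mean(a,0)-f0
while z>.078:
    z-=.002;env.move_straight([*p,z],vel=.04);f=F();P=env.current_position();print(round(z,4),p.round(4),f.round(2),P.round(4))
    if f[2]>17 or env.current_time()>50:break
    p=p+np.clip(f[:2]*.0002,-.0005,.0005)
print(env.current_wrist_torque(),env.current_gripper_width()*87,env.current_time())
im=env.capture("scene");cv2.imwrite("pics/s4.png",cv2.resize(im[110:270,300:520],None,fx=3.5,fy=3.5,interpolation=2))
E
```

```text
0.102 [0.469  0.3025] [-2.77  3.06  5.25] [0.4689 0.3029 0.1021]
0.1 [0.4685 0.303 ] [-2.13  2.87  5.86] [0.4686 0.303  0.1001]
0.098 [0.4681 0.3035] [-0.37  1.49  6.78] [0.4683 0.3033 0.0981]
0.096 [0.468  0.3038] [ 0.49 -0.75  7.77] [0.4682 0.3035 0.0961]
0.094 [0.4681 0.3036] [ 0.43 -1.1   8.44] [0.4683 0.3035 0.0942]
0.092 [0.4682 0.3034] [-0.23 -1.15  9.68] [0.4683 0.3035 0.0923]
0.09 [0.4681 0.3032] [-0.4  -0.64 10.39] [0.4683 0.3034 0.0904]
0.088 [0.4681 0.3031] [-0.19 -0.53 11.27] [0.4683 0.3034 0.0885]
0.086 [0.468 0.303] [-0.6  -0.73 12.47] [0.4683 0.3034 0.0867]
0.084 [0.4679 0.3028] [-0.24 -0.6  13.67] [0.4683 0.3034 0.0848]
0.082 [0.4679 0.3027] [-0.95 -0.9  15.9 ] [0.4683 0.3034 0.0831]
0.08 [0.4677 0.3025] [-6.   -4.36 32.64] [0.4684 0.3036 0.0829]
[-1.16791657  1.44857441 -0.03382737] 27.24002756767037 32.2583
```

View pics/s4.png

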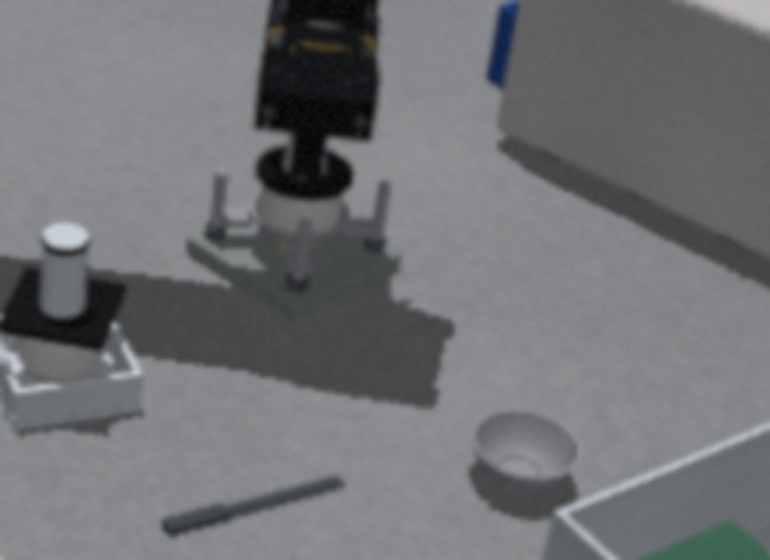

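The ring is hard on its stop: force jumped from 16 to 33 N while z stayed at 0.0830. I'll ease back to a light hold on the stop, check it and hand in.

```bash
python3 - <<'E'
from h import *
env.move_straight([.4681,.3032,.0815],vel=.03);env.wait(.5)
for _ in range(4):print(env.current_force().round(2),env.current_position().round(4));env.wait(.1)
print(env.current_gripper_width()*87,env.current_time())
if 12<env.current_force()[2]<30: env.job_done();print("done")
E
```

```text
[-3.38 -2.61 18.81] [0.4684 0.3036 0.083 ]
[-3.5  -3.03 18.12] [0.4684 0.3036 0.083 ]
[-3.22 -3.81 18.78] [0.4684 0.3036 0.083 ]
[-3.43 -2.75 18.8 ] [0.4684 0.3036 0.083 ]
26.931491986485472 33.4583
the job is handed in; nothing more can be done
done
```

The job is handed in, at about 33.5 s of the 70 s allowed. The main doubt is that the reject unit may have dropped about 1 cm as I let go of it in the nest.

- **Reject unit (square tag):** It is released and stands upright in the nest, within about 3 mm of its centre in both the wrist and scene views. My contact check tripped on about 2 N of force noise with the TCP at 82 mm, where 71 mm was expected. The fingers therefore probably opened about 10 mm above the nest floor, with the foot already inside the walls. The pictures taken afterwards show it seated and undisturbed.
- **Pass unit (round tag):** It met the ring at the predicted height (TCP 104.3 mm against 104.5 mm predicted). I centred it by following the side forces, then pressed it about 21 mm down until the force jumped from 16 to 33 N on the stop. After easing off, it is held at about 19 N with the TCP steady at 83.0 mm, and the gripper is still closed on it at 55 N. A side force of about 3 to 4 N remains.
- **Other things on the bench:** I did not aim at or touch anything else. The last scene crops show the nearby objects where they were, but I did not re-check the whole bench at the end.

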